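# Tighten the slack rack tie

### The job

Two rack ties stand on the stores bench, each with a turnbuckle that pulls two short steel posts against the ends of a timber beam. One is still slack, with a gap at both ends of its beam: swing the bar of its turnbuckle up and all the way over to the other side, to its stop, so that both posts draw in against the beam. Leave the other, already tight tie as it is, and let go of the bar.

Things in the scene. Friction and masses are not known exactly. Their poses are not given: they have to be found in the camera images.
- slack_body (a joint): Turn of the slack turnbuckle, rad: 0 = fully slack, each post 20 mm off the beam; 2.0 = stop, both posts against it (10 mm per rad, steep opposite threads). Starts at 0 to 0.5. At value q the bar leans 1.0 - q rad from vertical towards +y of slack_axis: it starts leaning to +y and ends 57 degrees over to -y. Friction 0.25 N m (about 2.3 N at the knob); it stays where left.
- slack_knob (a point): Centre of the black drum knob (26 mm in diameter, 26 mm long, lying along the turning axis) at the end of the slack turnbuckle's 10 mm thick steel bar, 110 mm from the turning axis. It swings with the bar in the upright plane through slack_axis, square to the axis. Read its position only. Pinched on its flat ends, along that axis, it can turn between the fingers; it can also be pushed.
- slack_axis (a point): Middle of the slack turnbuckle, on its turning axis, 75 mm above the bench; fixed. x lies along the turnbuckle, z up; the knob swings from +y over the top to -y. Steel open-frame body 120 mm long, radius 19 mm. Base 360 mm (x) by 100 mm; timber beam below: 220 mm long, 84 mm wide, top at 45 mm; dark posts at its ends: 80 mm wide, tops 95 mm above the bench.
- tight_body (a joint): The same turn for the second tie, equal in shape and size, already tight (about 2.0: posts against the beam, bar leaning to the far side of its swing). It stands left or right of the slack one as seen from the robot, centres at least 300 mm apart. Leave it alone.

How it is judged:
By the outcome, as a careful person would: the job done as asked, in the order asked, and still so for the second after the job is handed in, with the robot touching nothing.
It also fails if it takes over 34 s, if anything falls off the work surface, if the arm or the gripper's body presses on something with over 40 N, if the wrist force passes 120 N, or if a joint passes its speed limit or range.

### The arm

A 6-joint arm with a two-finger parallel gripper is mounted at the origin on the work surface. World frame = base frame: x ahead of the robot, y to its left, z up, the work surface at z = 0. Lengths are in m, angles in rad, forces in N, time in s.
With the tool pointing down it reaches from about 0.3 to 0.775 m from the base axis. Payload 14.6 kg.
Tool frame: the origin (TCP) lies on the centre line of the jaws, within the pads' length; the fingertips stand 19 mm ahead of it and the grasp point (between the pads) is the TCP; y points along the fingers, x is the direction in which the jaws open and shut, and the axes are right-handed (so a half turn about y gives the same grasp; the last joint's range is limited). The gripper opens to 94 mm and grips with 3 to 60 N. Pads are 16 mm wide; open, the fingers measure 119 mm over their backs; the gripper's body (75 mm by 177 mm) begins 78 mm behind the grasp point.
Start: joints at [1.273, 0.3, 1.521, -0, 1.321, -0.067], TCP at [0.126, 0.535, 0.224] pointing down, gripper open.
Joint ranges: [-3.03, 3.03], [-0.79, 2.21], [0.23, 2.52], [-1.04, 4.18], [0, 3.07], [-2.55, 2.55]. Speed limits (rad/s): [2.22, 2.22, 2.57, 3.14, 3.14, 3.14].

### API

Orientations are given as [roll, pitch, yaw] about the fixed x, y, z axes, in that order (R = Rz(yaw) Ry(pitch) Rx(roll)).
In Python, from station import get_obs, cams, workorder gives the robot as it stands.
- The arm moves only by the shell command python3 -m handwheel 'ROWS' [FORCE]. ROWS is JSON, a list of rows, each an object of numbers: "fingers": the opening, from -1 (shut) to 1 (fully open); "x", "y", "z": the shift along the tool's x, y, z in m; "spin": the turn about the tool's y in degrees. In form: [{"fingers": .., "x": .., "y": .., "z": .., "spin": ..}, ...]. A call has exactly 10 rows; each row is the pose to reach, as a shift and turn from the pose commanded when the call began, along the tool's axes at that moment; what a row does not reach only later rows make up. A row lasts 1/10 s, in which the tool goes at most 50 mm and 8.59 degrees, less where a joint would pass 70% of its speed; a pose out of reach is approached as far as the arm can. A call with a gripper value outside its range is refused whole. The fingers move at their own pace and stop on an object; FORCE is the grip in N (left out, the last holds). Time passes only in rows, so rows that repeat a pose let the fingers close, or fill a call up. It gives the time, the measured TCP pose, the force and the opening at its end, in the units of the state.
- get_obs(): the state, without advancing time (a new reading comes with each control period).
- cams.camera(name): name is "scene" or "top" or "wrist"; returns (picture, depth): 384x512x3 uint8, red, green, blue; 384x512 float32, m along the optical axis (not along the pixel's ray), 0 where there is no reading.
- cams.get_calibration(name): a dict with "fx", "fy", "cx", "cy" (pixels), "view" (4x4, takes a point from world to camera coordinates). Camera axes: x right, y down, z forward; pixel columns grow to the right and rows downward; lengths in m; the calibration is good to about 2 mm. The wrist camera is an equidistant fisheye: a pixel r from the principal point sees the ray r / f radians off the axis. A picture is of the moment at which its call begins: read the wrist's pose just before it. get_calibration takes no time and is no camera call; for the wrist camera it gives the pose at the moment of the call.
- workorder.hand_in(): hands the job in, once; it reports no verdict.
The state is a dict: "time_s": time; "qpos": joint angles; "joint_vel": joint speeds; "tau": joint torques, N m; "ee_pos": TCP position; "eef_rot": TCP orientation; "force": force on the tool from outside, world axes, zero at the start; "moment": the same for the moment, N m; "grip_width": finger opening in m.
Only numpy, scipy, OpenCV 4.12 (cv2) and the standard library are available. Lean on these libraries where they do the work, as an engineer would, in place of code of your own. Each camera call takes 0.05 s, during which the arm holds its last target. There are 200 camera calls.

## Working session

There is one attempt and no reset: what is moved stays moved. The work goes in short steps, Python scripts to look and compute and a shell command to move; the robot and the scene stay as the last step left them, time stands still between calls to the robot, and variables do not carry over. Pictures are saved under pics/ and viewed, about 8 in all and at most 12, crops included, and the job is handed in when it is done.

```bash
mkdir -p pics; ls; python3 - <<'E'
from station import get_obs, cams
import cv2,numpy as np
o=get_obs(); print({k:np.round(v,3) for k,v in o.items()})
a,d=cams.camera("scene"); t,dt=cams.camera("top")
np.savez("s1.npz",a=a,d=d,t=t,dt=dt)
cv2.imwrite("pics/1.png",cv2.cvtColor(np.vstack([a,t])[:, :],cv2.COLOR_RGB2BGR)[:,:] if 0 else cv2.resize(cv2.cvtColor(np.hstack([a,t]),cv2.COLOR_RGB2BGR),(800,300)))
cv2.imwrite("pics/2.png",cv2.cvtColor(t,cv2.COLOR_RGB2BGR))
for n in("scene","top"):
  c=cams.get_calibration(n); print(n,{k:np.round(v,3).tolist() for k,v in c.items()})
E
```

```text
pics
{'time_s': np.float64(0.0), 'qpos': array([ 1.273,  0.3  ,  1.522, -0.   ,  1.321, -0.067]), 'joint_vel': array([ 0.   , -0.001,  0.   , -0.001, -0.001,  0.001]), 'tau': array([ 2.0000e-03, -5.3181e+01, -3.5274e+01,  7.1000e-02,  2.4000e-02,
       -0.0000e+00]), 'ee_pos': array([0.126, 0.535, 0.224]), 'eef_rot': array([-1.571e+00,  1.000e-03,  1.340e+00]), 'force': array([-0.609,  0.211,  0.333]), 'moment': array([-0.023, -0.06 , -0.009]), 'grip_width': np.float64(0.094)}
scene {'fx': 405.629, 'fy': 405.629, 'cx': 262.05, 'cy': 186.391, 'view': [[-0.643, 0.765, -0.017, 0.329], [0.47, 0.377, -0.798, -0.147], [-0.604, -0.521, -0.603, 1.388], [0.0, 0.0, 0.0, 1.0]]}
top {'fx': 361.448, 'fy': 361.448, 'cx': 259.297, 'cy': 193.632, 'view': [[0.027, -0.999, 0.028, -0.002], [-0.986, -0.031, -0.163, 0.568], [0.164, -0.023, -0.986, 0.822], [0.0, 0.0, 0.0, 1.0]]}
```

View pics/1.png

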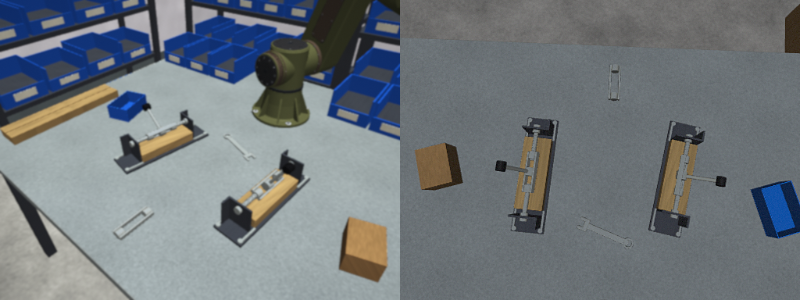

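View pics/2.png

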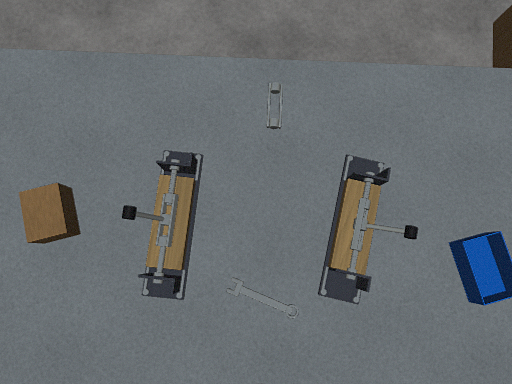

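```bash
python3 - <<'E'
import cv2,numpy as np
f=np.load("s1.npz");t=f["t"][:,:,::-1];a=f["a"][:,:,::-1]
L=cv2.resize(t[140:310,110:220],None,fx=3.5,fy=3.5,interpolation=2);R=cv2.resize(t[140:310,310:430],None,fx=3.5,fy=3.5,interpolation=2)
cv2.imwrite("pics/3.png",np.hstack([L,R])[:600,:800])
S=cv2.resize(a[120:325,140:410],None,fx=2.9,fy=2.9,interpolation=2);cv2.imwrite("pics/4.png",S);print(S.shape)
E
```

```text
(594, 783, 3)
```

View pics/3.png

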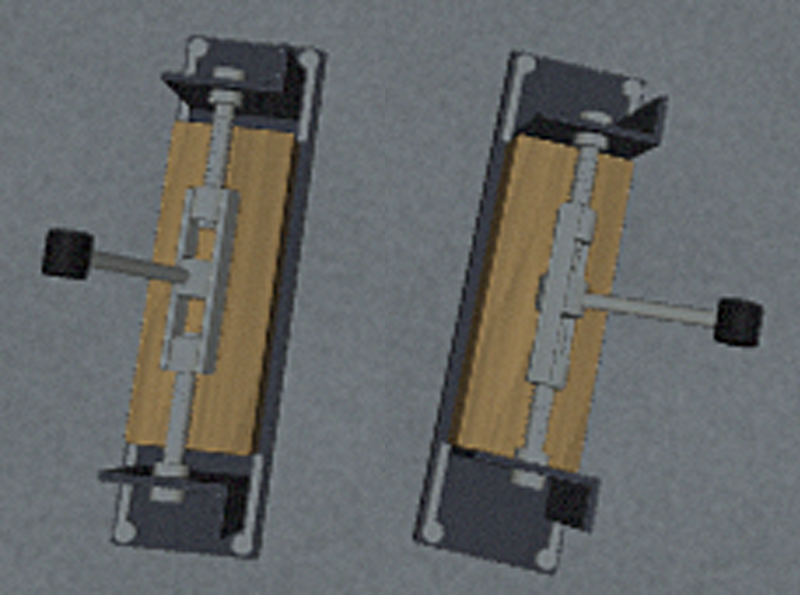

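View pics/4.png

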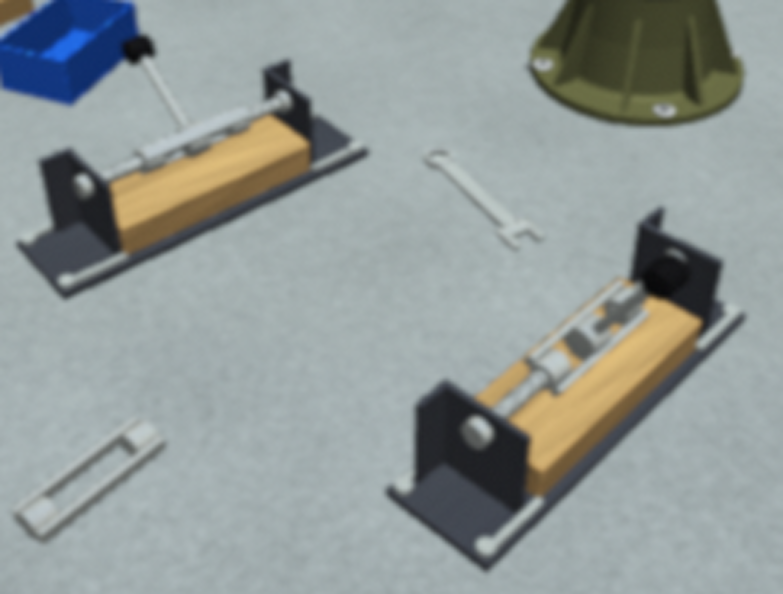

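The left tie (knob at top px ≈(129,212), scene px ≈(370,214)) shows dark gaps at both beam ends, so it's the slack one. The right one (knob at top px (411,232)) has its posts against the beam.

```bash
cat > h.py <<'E'
import numpy as np,cv2
from station import cams,get_obs
def ray(n,p):
    c=cams.get_calibration(n);V=np.array(c["view"]);R,t=V[:3,:3],V[:3,3]
    d=R.T@np.array([(p[0]-c["cx"])/c["fx"],(p[1]-c["cy"])/c["fy"],1.]);return -R.T@t,d
def plane(n,p,z):
    o,d=ray(n,p);return o+d*(z-o[2])/d[2]
def tri(p,q):
    o1,d1=ray("top",p);o2,d2=ray("scene",q)
    s=np.linalg.lstsq(np.c_[d1,-d2],o2-o1,rcond=None)[0]
    a,b=o1+s[0]*d1,o2+s[1]*d2;return (a+b)/2,np.linalg.norm(a-b)
def dark(img,box,thr=45):
    x0,y0,x1,y1=box;m=(img[y0:y1,x0:x1].max(2)<thr).astype(np.uint8)
    n,l,s,c=cv2.connectedComponentsWithStats(m);i=1+np.argmax(s[1:,4]);return c[i]+[x0,y0],s[i]
E
python3 - <<'E'
from h import *
np.set_printoptions(precision=4,suppress=True)
f=np.load("s1.npz");t,a,d,dt=f["t"],f["a"],f["d"],f["dt"]
kt,s1=dark(t,(115,195,148,228));ks,s2=dark(a,(355,195,385,230),35)
print(kt,s1,ks,s2);print("knob tri",tri(kt,ks))
c=lambda x,y:(x/3.5+110,y/3.5+140)
for n,p,z in[("rodtop",(219,150),.075),("rodbot",(177,420),.075),("bodytop",(211,200),.075),("bodybot",(189,355),.075),
 ("beamTL",(174,122),.045),("beamTR",(296,130),.045),("beamBL",(129,443),.045),("beamBR",(252,454),.045)]:
  print(n,plane("top",c(*p),z))
B=[plane("top",c(*p),.045)for p in[(174,122),(296,130),(129,443),(252,454)]]
print("beam ctr",np.mean(B,0),"len",np.linalg.norm(B[0]-B[2]),"yaw",np.arctan2(*(B[0]+B[1]-B[2]-B[3])[[1,0]]))
u,v=np.round(kt).astype(int);print("top depth",dt[v,u]);o,dd=ray("top",kt);print("knob surf",o+dd*dt[v,u])
u,v=np.round(ks).astype(int);o,dd=ray("scene",ks);print("knob surf sc",o+dd*d[v,u])
E
```

```text
[128.7914 212.3252] [  7  11  14  14 163] [369.2629 214.8814] [  5  13  19  15 194]
knob tri (array([0.5006, 0.2815, 0.1701]), np.float64(0.002252080683089145))
rodtop [0.5824 0.2176 0.075 ]
rodbot [0.406  0.2327 0.075 ]
bodytop [0.5488 0.2207 0.075 ]
bodybot [0.4474 0.228  0.075 ]
beamTL [0.6067 0.2563 0.045 ]
beamTR [0.6039 0.1724 0.045 ]
beamBL [0.3896 0.2702 0.045 ]
beamBR [0.3845 0.1891 0.045 ]
beam ctr [0.4962 0.222  0.045 ] len 0.21760887886747055 yaw -0.0699182872967406
top depth 0.7186284
knob surf [0.5    0.2768 0.1811]
knob surf sc [0.5143 0.288  0.1831]
```

```bash
python3 -m handwheel '[{"fingers":0.3,"x":-0.016,"y":-0.03,"z":-0.042,"spin":8},{"fingers":0.3,"x":-0.032,"y":-0.04,"z":-0.085,"spin":16},{"fingers":0.3,"x":-0.048,"y":-0.04,"z":-0.127,"spin":24},{"fingers":0.3,"x":-0.064,"y":-0.04,"z":-0.169,"spin":32},{"fingers":0.3,"x":-0.080,"y":-0.04,"z":-0.211,"spin":40.5},{"fingers":0.3,"x":-0.097,"y":-0.04,"z":-0.254,"spin":49},{"fingers":0.3,"x":-0.113,"y":-0.04,"z":-0.296,"spin":57},{"fingers":0.3,"x":-0.129,"y":-0.04,"z":-0.338,"spin":65},{"fingers":0.3,"x":-0.145,"y":-0.04,"z":-0.380,"spin":73},{"fingers":0.3,"x":-0.161,"y":-0.04,"z":-0.423,"spin":81.1}]' 15
python3 -m handwheel '[{"fingers":0.3,"x":0,"y":0,"z":0,"spin":0},{"fingers":0.3,"x":0,"y":0,"z":0,"spin":0},{"fingers":0.3,"x":0,"y":0,"z":0,"spin":0},{"fingers":0.3,"x":0,"y":0,"z":0,"spin":0},{"fingers":0.3,"x":0,"y":0,"z":0,"spin":0},{"fingers":0.3,"x":0,"y":0,"z":0,"spin":0},{"fingers":0.3,"x":0,"y":0,"z":0,"spin":0},{"fingers":0.3,"x":0,"y":0,"z":0,"spin":0},{"fingers":0.3,"x":0,"y":0,"z":0,"spin":0},{"fingers":0.3,"x":0,"y":0,"z":0,"spin":0}]'
python3 - <<'E'
from h import *
print(cams.get_calibration("wrist"))
w,_=cams.camera("wrist");cv2.imwrite("pics/5.png",w[:,:,::-1]);print(get_obs()["ee_pos"],get_obs()["eef_rot"])
E
```

```text
time_s: 1.1
ee_pos: [0.502, 0.2805, 0.2642]
eef_rot: [-1.571, 0.0, -0.081]
force: [0.2, 0.6, -0.1]
grip_width: 0.0609
time_s: 2.1
ee_pos: [0.5008, 0.2819, 0.2645]
eef_rot: [-1.571, 0.0, -0.075]
force: [-0.3, -0.3, 0.4]
grip_width: 0.0609
{'fx': 297.3186396354542, 'fy': 297.3186396354542, 'cx': 257.6044212724151, 'cy': 185.83393101784208, 'view': array([[ 0.99713676, -0.07560772,  0.00132121, -0.47951917],
       [-0.07393622, -0.97112924,  0.22680702,  0.27810185],
       [-0.0158653 , -0.2262553 , -0.97393882,  0.50083628],
       [ 0.        ,  0.        ,  0.        ,  1.        ]])}
[0.50077301 0.2818954  0.26441247] [-1.57082525e+00  6.28386015e-05 -7.55365724e-02]
```

View pics/5.png

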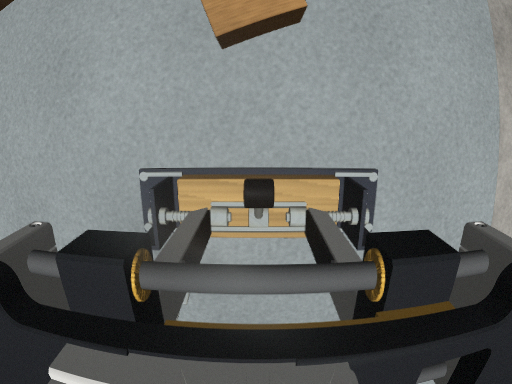

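The knob sits at px (259,193), centred between the fingers, with gaps still at both posts. The ray gives it as ≈(0.503,0.281), within 3 mm of the triangulation.

```bash
python3 -m handwheel '[{"fingers":0.3,"x":0.0015,"y":0.015,"z":0,"spin":0},{"fingers":0.3,"x":0.0015,"y":0.03,"z":0,"spin":0},{"fingers":0.3,"x":0.0015,"y":0.045,"z":0,"spin":0},{"fingers":0.3,"x":0.0015,"y":0.06,"z":0,"spin":0},{"fingers":0.3,"x":0.0015,"y":0.075,"z":0,"spin":0},{"fingers":0.3,"x":0.0015,"y":0.085,"z":0,"spin":0},{"fingers":0.3,"x":0.0015,"y":0.094,"z":0,"spin":0},{"fingers":0.3,"x":0.0015,"y":0.094,"z":0,"spin":0},{"fingers":0.3,"x":0.0015,"y":0.094,"z":0,"spin":0},{"fingers":0.3,"x":0.0015,"y":0.094,"z":0,"spin":0}]' 15
python3 -m handwheel '[{"fingers":-0.2,"x":0,"y":0,"z":0,"spin":0},{"fingers":-0.3,"x":0,"y":0,"z":0,"spin":0},{"fingers":-0.4,"x":0,"y":0,"z":0,"spin":0},{"fingers":-0.5,"x":0,"y":0,"z":0,"spin":0},{"fingers":-0.6,"x":0,"y":0,"z":0,"spin":0},{"fingers":-0.6,"x":0,"y":0,"z":0,"spin":0},{"fingers":-0.6,"x":0,"y":0,"z":0,"spin":0},{"fingers":-0.6,"x":0,"y":0,"z":0,"spin":0},{"fingers":-0.6,"x":0,"y":0,"z":0,"spin":0},{"fingers":-0.6,"x":0,"y":0,"z":0,"spin":0}]' 15
python3 - <<'E'
from h import *
w,_=cams.camera("wrist");cv2.imwrite("pics/6.png",w[100:300,100:420,::-1])
E
```

```text
time_s: 3.15
ee_pos: [0.5025, 0.2819, 0.1712]
eef_rot: [-1.57, -0.001, -0.075]
force: [-0.7, -0.2, -0.1]
grip_width: 0.0615
time_s: 4.15
ee_pos: [0.5016, 0.282, 0.1704]
eef_rot: [-1.571, 0.001, -0.075]
force: [-5.5, 0.4, 2.1]
grip_width: 0.0258
```

View pics/6.png

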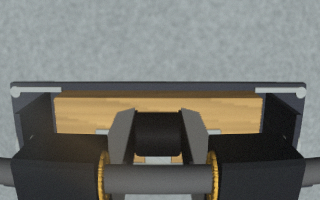

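```bash
python3 -m handwheel '[{"fingers":-0.6,"x":-0.0005,"y":-0.0041,"z":-0.0074,"spin":0},{"fingers":-0.6,"x":-0.0005,"y":-0.0078,"z":-0.0152,"spin":0},{"fingers":-0.6,"x":-0.0005,"y":-0.0107,"z":-0.0231,"spin":0},{"fingers":-0.6,"x":-0.0005,"y":-0.0131,"z":-0.0314,"spin":0},{"fingers":-0.6,"x":-0.0005,"y":-0.0148,"z":-0.0396,"spin":0},{"fingers":-0.6,"x":-0.0005,"y":-0.0158,"z":-0.0482,"spin":0},{"fingers":-0.6,"x":-0.0005,"y":-0.0162,"z":-0.0566,"spin":0},{"fingers":-0.6,"x":-0.0005,"y":-0.0160,"z":-0.0652,"spin":0},{"fingers":-0.6,"x":-0.0005,"y":-0.0150,"z":-0.0737,"spin":0},{"fingers":-0.6,"x":-0.0005,"y":-0.0135,"z":-0.0820,"spin":0}]' 15
```

```text
time_s: 5.2
ee_pos: [0.4953, 0.1996, 0.1844]
eef_rot: [-1.57, 0.0, -0.075]
force: [-4.6, 4.5, -1.4]
grip_width: 0.0262
```

```bash
python3 -m handwheel '[{"fingers":-0.6,"x":-0.0005,"y":0.0025,"z":-0.0090,"spin":0},{"fingers":-0.6,"x":-0.0005,"y":0.0055,"z":-0.0173,"spin":0},{"fingers":-0.6,"x":-0.0005,"y":0.0092,"z":-0.0253,"spin":0},{"fingers":-0.6,"x":-0.0005,"y":0.0135,"z":-0.0330,"spin":0},{"fingers":-0.6,"x":-0.0005,"y":0.0183,"z":-0.0403,"spin":0},{"fingers":-0.6,"x":-0.0005,"y":0.0238,"z":-0.0472,"spin":0},{"fingers":-0.6,"x":-0.0005,"y":0.0298,"z":-0.0536,"spin":0},{"fingers":-0.6,"x":-0.0005,"y":0.0363,"z":-0.0595,"spin":0},{"fingers":-0.6,"x":-0.0005,"y":0.0424,"z":-0.0643,"spin":0},{"fingers":-0.6,"x":-0.0005,"y":0.0478,"z":-0.0680,"spin":0}]' 15
python3 -m handwheel '[{"fingers":-0.6,"x":0,"y":0.002,"z":-0.001,"spin":0},{"fingers":-0.6,"x":0,"y":0.004,"z":-0.002,"spin":0},{"fingers":-0.6,"x":0,"y":0.005,"z":-0.003,"spin":0},{"fingers":-0.6,"x":0,"y":0.005,"z":-0.003,"spin":0},{"fingers":-0.6,"x":0,"y":0.005,"z":-0.003,"spin":0},{"fingers":-0.6,"x":0,"y":0.005,"z":-0.003,"spin":0},{"fingers":-0.6,"x":0,"y":0.005,"z":-0.003,"spin":0},{"fingers":-0.6,"x":0,"y":0.005,"z":-0.003,"spin":0},{"fingers":-0.6,"x":0,"y":0.005,"z":-0.003,"spin":0},{"fingers":-0.6,"x":0,"y":0.005,"z":-0.003,"spin":0}]' 15
```

```text
time_s: 6.2
ee_pos: [0.49, 0.131, 0.1365]
eef_rot: [-1.572, -0.0, -0.076]
force: [-5.0, -2.9, 6.8]
grip_width: 0.0257
time_s: 7.2
ee_pos: [0.4897, 0.1281, 0.1315]
eef_rot: [-1.572, -0.0, -0.076]
force: [-4.5, -4.0, 3.4]
grip_width: 0.0258
```

```bash
python3 -m handwheel '[{"fingers":-0.6,"x":0,"y":0.002,"z":-0.0005,"spin":0},{"fingers":-0.6,"x":0,"y":0.004,"z":-0.001,"spin":0},{"fingers":-0.6,"x":0,"y":0.006,"z":-0.0015,"spin":0},{"fingers":-0.6,"x":0,"y":0.007,"z":-0.002,"spin":0},{"fingers":-0.6,"x":0,"y":0.007,"z":-0.002,"spin":0},{"fingers":-0.6,"x":0,"y":0.007,"z":-0.002,"spin":0},{"fingers":-0.6,"x":0,"y":0.007,"z":-0.002,"spin":0},{"fingers":-0.6,"x":0,"y":0.007,"z":-0.002,"spin":0},{"fingers":-0.6,"x":0,"y":0.007,"z":-0.002,"spin":0},{"fingers":-0.6,"x":0,"y":0.007,"z":-0.002,"spin":0}]' 15
python3 - <<'E'
from h import *
w,_=cams.camera("wrist");t,_=cams.camera("top")
a=cv2.resize(w[100:300,100:420],None,fx=1.4,fy=1.4);b=cv2.resize(t[140:310,110:225],None,fx=2.8,fy=2.8,interpolation=2)
c=np.zeros((480,800,3),np.uint8);c[:a.shape[0],:a.shape[1]]=a;c[:b.shape[0],460:460+b.shape[1]]=b
cv2.imwrite("pics/7.png",c[:,:,::-1])
E
```

```text
time_s: 8.2
ee_pos: [0.4897, 0.1264, 0.1259]
eef_rot: [-1.572, -0.001, -0.075]
force: [-11.9, -3.1, 20.0]
grip_width: 0.0258
```

View pics/7.png

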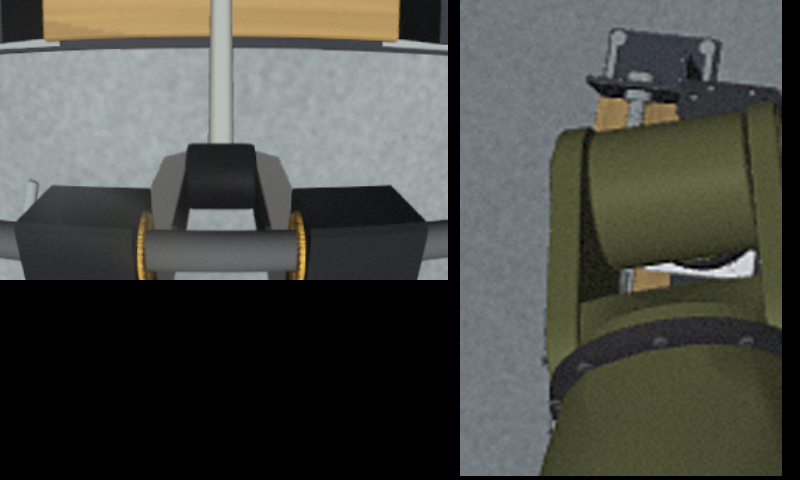

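Resistance rose to 20 N upward, so it's at the stop. Both posts appear to meet the beam. Next I release, lift clear and look.

```bash
python3 -m handwheel '[{"fingers":0.0,"x":0,"y":0,"z":0,"spin":0},{"fingers":0.3,"x":0,"y":0,"z":0,"spin":0},{"fingers":0.3,"x":0,"y":0,"z":0,"spin":0},{"fingers":0.3,"x":0,"y":0,"z":0,"spin":0},{"fingers":0.3,"x":0,"y":0,"z":0,"spin":0},{"fingers":0.3,"x":0,"y":-0.02,"z":0,"spin":0},{"fingers":0.3,"x":0,"y":-0.04,"z":0,"spin":0},{"fingers":0.3,"x":0,"y":-0.06,"z":0,"spin":0},{"fingers":0.3,"x":0,"y":-0.09,"z":0,"spin":0},{"fingers":0.3,"x":0,"y":-0.12,"z":0,"spin":0}]' 15
python3 -m handwheel '[{"fingers":0.3,"x":-0.01,"y":0,"z":0.04,"spin":0},{"fingers":0.3,"x":-0.03,"y":0,"z":0.08,"spin":0},{"fingers":0.3,"x":-0.05,"y":0,"z":0.12,"spin":0},{"fingers":0.3,"x":-0.08,"y":0,"z":0.16,"spin":0},{"fingers":0.3,"x":-0.11,"y":0,"z":0.20,"spin":0},{"fingers":0.3,"x":-0.14,"y":0,"z":0.24,"spin":0},{"fingers":0.3,"x":-0.17,"y":0,"z":0.28,"spin":0},{"fingers":0.3,"x":-0.20,"y":0,"z":0.32,"spin":0},{"fingers":0.3,"x":-0.20,"y":0,"z":0.34,"spin":0},{"fingers":0.3,"x":-0.20,"y":0,"z":0.34,"spin":0}]' 15
python3 - <<'E'
from h import *
a,d=cams.camera("scene");t,dt=cams.camera("top");np.savez("s2.npz",a=a,t=t)
A=cv2.resize(a[180:325,260:410],None,fx=2.7,fy=2.7,interpolation=2);b=cv2.resize(t[140:310,110:240],None,fx=3,fy=3,interpolation=2)
c=np.zeros((520,800,3),np.uint8);c[:A.shape[0],:A.shape[1]]=A;c[:b.shape[0],408:408+b.shape[1]]=b
cv2.imwrite("pics/8.png",c[:,:,::-1])
E
```

```text
time_s: 9.3
ee_pos: [0.4894, 0.1273, 0.2451]
eef_rot: [-1.571, 0.0, -0.075]
force: [0.0, 0.1, 0.3]
grip_width: 0.0612
time_s: 10.3
ee_pos: [0.3147, 0.4834, 0.2435]
eef_rot: [-1.571, 0.0, -0.073]
force: [0.5, -0.2, 0.3]
grip_width: 0.0615
```

View pics/8.png

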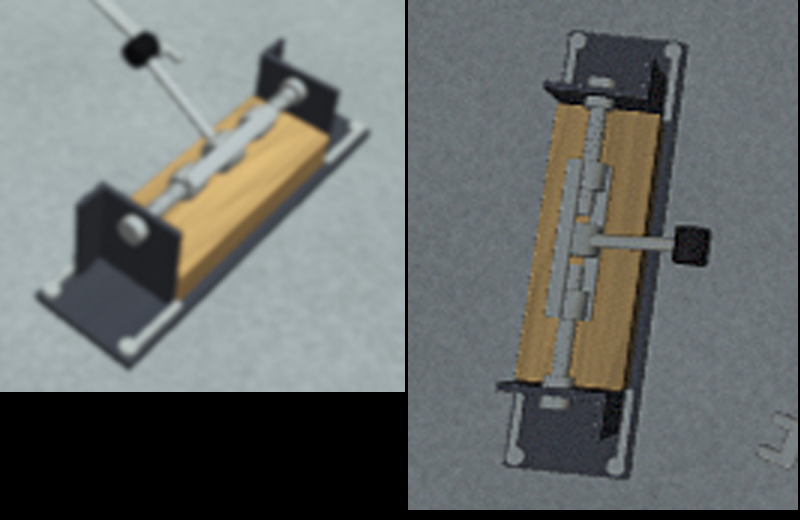

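The posts now sit against the beam at both ends and the knob (crop px (692,246)) is over to the far side. I'll check the lean angle and compare the tight tie before and after.

```bash
python3 - <<'E'
from h import *
f=np.load("s1.npz");g=np.load("s2.npz");t,a=g["t"],g["a"]
kt,s=dark(t,(325-0,205,325+1,206)) if 0 else dark(t,(195,210,215,235))
ks,s2=dark(a,(300,190,325,206),45);print(kt,s,ks,s2)
p,e=tri(kt,ks);v=p-[.4963,.2243,.075];y=v@[.075,.997,0];print(p,e,"lean",np.arctan2(y,v[2]),np.hypot(y,v[2]))
k=dark(f["t"],(395,215,430,250))[0],dark(t,(395,215,430,250))[0];print("tight knob before/after",k)
print("tight diff",np.abs(f["t"][140:310,310:430].astype(int)-t[140:310,310:430]).mean())
E
```

```text
[203.95       221.66428571] [  3   6  13  13 140] [311.67032967 198.01098901] [ 6  3 12 11 91]
[0.48940684 0.1336331  0.13355276] 0.0013374815335520133 lean -0.9986077780517756 0.10813600948192527
tight knob before/after (array([410.22818792, 231.89261745]), array([410.17449664, 231.87248322]))
tight diff 2.8777614379084966
```

Lean is -0.999 rad, which puts it at the stop (q ≈ 2.0). The tight tie hasn't moved.

```bash
python3 -c "
from station import workorder
print(workorder.hand_in())"
```

```text
the job is handed in; nothing more can be done
None
```

The slack tie is now tight, and I handed the job in at about 10.4 s. It was the left one as seen from the robot. I pinched its knob on the flat ends, swung the bar over the top to its stop, let go and moved the arm clear.

- **Bar position:** after release the knob measured a lean of -0.999 rad, which is turn ≈ 2.0, the stop. While pushing, the resistance had risen to about 20 N.
- **Posts:** the scene and top pictures both show the posts against the beam at both ends.
- **Other tie:** its knob was within 0.06 pixel of where it started.
- **Disagreements:** before the grasp, the two position estimates for the knob differed by about 3 mm along the axis. That left a small side load of 5 to 12 N on the wrist during the swing. While I pushed into the stop, the tool sat about 8 mm further on than the final knob position, because it slid slightly on the knob or the arm gave. No other check failed.

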